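# Find the firm sanding block

### The arm

A 6-joint arm with a two-finger parallel gripper is mounted at the origin on the work surface. World frame = base frame: x ahead of the robot, y to its left, z up, the work surface at z = 0. Lengths are in m, angles in rad, forces in N, time in s.
With the tool pointing down it reaches from about 0.35 to 0.725 m from the base axis. Payload 4.3 kg.
Tool frame: the origin (TCP) lies on the centre line of the jaws, within the pads' length; the fingertips stand 17 mm ahead of it and the grasp point (between the pads) lies 2 mm behind it (tip_reach is the x of the fingertips in the tool frame, in m); x points along the fingers, y is the direction in which the jaws open and shut, and the axes are right-handed (so a half turn about x gives the same grasp; the last joint's range is limited). The gripper opens to 85 mm and grips with 20 to 120 N. Pads are 22 mm wide; open, the fingers measure 114 mm over their backs; the gripper's body (76 mm by 85 mm) begins 54 mm behind the grasp point. The pads swing forward as they close: fully open they stand 13 mm farther back than shut.
Start: joints at [1.073, 0.377, 0.081, 1.274, 0, 1.46], TCP at [0.217, 0.532, 0.248] pointing down, gripper open.
Joint ranges: [-2.72, 2.72], [-0.84, 1.66], [-1.02, 1.22], [-1.77, 2.12], [-1.37, 1.28], [-3.14, 3.14]. Speed limits (rad/s): [2.57, 2.57, 3.14, 3.14, 3.14, 3.14].

### API

Orientations are given as a unit quaternion [x, y, z, w].
In Python, from cell import get_state, capture, get_calibration, hand_in, tip_reach gives the robot as it stands.
- The arm moves only by the tool carry_out, never from a script. Its argument "commands" is a list of rows, each a list of 3 entries, a list of its own where there are three numbers: the closure, from -1 (fully open) to 1 (shut), then the shift along the tool's x, y, z in mm, then the turn about the tool's x in degrees. In form: [[gripper, [tx, ty, tz], turn], ...]. A call has 1 to 8 rows; each row is the pose to reach, as a shift and turn from the pose measured when the call began, along the tool's axes at that moment; what a row does not reach only later rows make up. A row lasts 1/12 s, in which the tool goes at most 41.7 mm and 7.16 degrees, less where a joint would pass 70% of its speed; a pose out of reach is approached as far as the arm can. A call with a gripper value outside its range is refused whole. The fingers move at their own pace and stop on an object; the grip force is fixed at half the most. Time passes only in rows, so rows that repeat a pose let the fingers close. It gives the time, the measured TCP pose, the force and the opening at its end, in the units of the state.
- get_state(): the state, without advancing time (a new reading comes with each control period).
- capture(name): name is "side" or "top"; returns the picture (384x512x3 uint8, red, green, blue); there is no depth.
- get_calibration(name): a dict with "camera_matrix" (3x3 intrinsics, pixels), "view" (4x4, takes a point from world to camera coordinates). Camera axes: x right, y down, z forward; pixel columns grow to the right and rows downward; lengths in m; the calibration is good to about 2 mm. A picture is of the moment at which its call begins. get_calibration takes no time and is no camera call.
- hand_in(): hands the job in, once; it reports no verdict.
The state is a dict: "clock": time; "joint_pos": joint angles; "dq": joint speeds; "tau": joint torques, N m; "position": TCP position; "tcp_rot": TCP orientation; "force": force on the tool from outside, world axes, zero at the start; "moment": the same for the moment, N m; "gripper_width": finger opening in m.
Only numpy, scipy, OpenCV 4.12 (cv2) and the standard library are available. Lean on these libraries where they do the work, as an engineer would, in place of code of your own. Each camera call takes 0.05 s, during which the arm holds its last target. There are 200 camera calls.

### The job

The two foam-faced sanding blocks on the green cutting mat look alike, but one has firm foam and one soft. Press the foam of each straight down from above about half-way, some 8 mm, for half a second and without squashing it flat, first on the block nearer the grey parts tray and then on the other, and feel how hard it pushes back. Then put the firm block flat in the grey tray, abrasive side up, and leave the soft one where it lies; do not knock over the white glue bottle.

Things in the scene. Friction and masses are not known exactly. Their poses are not given: they have to be found in the camera images.
- block_a_mid (a point): One of two sanding blocks that look alike, loose on the mat: wooden base 76 x 48 x 28 mm, on it 15 mm of light grey foam (70 x 42 mm) and a 3 mm dark brown abrasive sheet; 46 mm tall, 0.16 kg. Point: centre of the block at rest, 23 mm above its underside, fixed to the base. x along the 76 mm, y across the 48 mm (grip here, on the base), z up. Foam at 8 mm squeeze: firm about 13 N, soft about 3 N; only feel tells which
- block_b_mid (a point): The other of two sanding blocks that look alike, loose on the mat: wooden base 76 x 48 x 28 mm, on it 15 mm of light grey foam (70 x 42 mm) and a 3 mm dark brown abrasive sheet; 46 mm tall, 0.16 kg. Point: centre of the block at rest, 23 mm above its underside, fixed to the base. x along the 76 mm, y across the 48 mm (grip here, on the base), z up. Foam at 8 mm squeeze: firm about 13 N, soft about 3 N; only feel tells which
- pad_a (a joint): how far the foam pad of block_a is squeezed, in m: about 0 at rest, growing as the abrasive face is pressed straight down into the base, 0.015 squeezed flat; springs back when let go
- pad_b (a joint): how far the foam pad of block_b is squeezed, in m: about 0 at rest, growing as the abrasive face is pressed straight down into the base, 0.015 squeezed flat; springs back when let go
- tray_in (a point): open grey parts tray, fixed to the mat, 190 x 170 mm outside, walls 5 mm thick and 25 mm high. This point is the centre of its inner floor (floor 5 mm thick), x along the 190 mm side, y along the 170 mm side, z up. It is empty and always lies on the robot's left (+y) of both blocks
- glue_mid (a point): round white glue bottle, 40 mm across and 110 mm tall, loose, standing at the far side of the mat. This point is at its centre, half-way up; z up
Not all that is in view belongs to the job. Leave any pink or red look-alike of the part that bears block_b_mid alone. Leave any red look-alike of the part that bears block_a_mid alone.

How it is judged:
On the way, in this order (a step that is already met when the one before it is completed fails the run):
1. the foam of the block nearer the tray is held squeezed by 5 to 12 mm (((value of joint pad_a between 0.005 and 0.012 m and world y of block_a_mid above -0.1 m) or (value of joint pad_b between 0.005 and 0.012 m and world y of block_b_mid above -0.1 m))), for 0.2 s.
2. the foam of the other block is held squeezed by 5 to 12 mm (((value of joint pad_a between 0.005 and 0.012 m and world y of block_a_mid below -0.1 m) or (value of joint pad_b between 0.005 and 0.012 m and world y of block_b_mid below -0.1 m))), for 0.2 s.
At the end, for the whole second after the job is handed in: The firm-foam block lies in the tray, flat on its floor (10 degrees, 7 mm), abrasive up; the soft one lies flat within 40 mm of where it was. The judge knows firm foam by its resting within 0.2 mm of full height; soft foam sags a trifle more (((value of joint pad_a below 0.0002 m and x of block_a_mid in the frame of tray_in between -0.075 and 0.075 m and y of block_a_mid in the frame of tray_in between -0.065 and 0.065 m and z of block_a_mid in the frame of tray_in below 0.03 m and angle between each of block_a_mid, block_b_mid's own z axis and vertical below 0.17 rad and distance of block_b_mid from where it was at the start of the episode below 0.04 m) or (value of joint pad_b below 0.0002 m and x of block_b_mid in the frame of tray_in between -0.075 and 0.075 m and y of block_b_mid in the frame of tray_in between -0.065 and 0.065 m and z of block_b_mid in the frame of tray_in below 0.03 m and angle between each of block_b_mid, block_a_mid's own z axis and vertical below 0.17 rad and distance of block_a_mid from where it was at the start of the episode below 0.04 m))); the robot touches nothing.
It fails at once if a foam pad is squashed flat (over 13.5 mm) (value of joint any of pad_a, pad_b above 0.0135 m).
It fails at once if the glue bottle is knocked over (angle between glue_mid's own z axis and vertical above 0.6 rad).
It also fails if it takes over 53 s, if anything falls off the work surface, if the arm or the gripper's body presses on something with over 40 N, if the wrist force passes 120 N, or if a joint passes its speed limit or range.

## Working session

There is one attempt and no reset: what is moved stays moved. The work goes in short steps, Python scripts to look and compute and a tool call to move; the robot and the scene stay as the last step left them, time stands still between calls to the robot, and variables do not carry over. Pictures are saved under pics/ and viewed, about 8 in all and at most 12, crops included, and the job is handed in when it is done.

Besides the shell and the picture viewer there is one more tool, called after "Call:" in YAML: its name, and indented under it one key for each argument. carry_out: Moves the arm, as the interface text tells. Its arguments: {"type":"object","properties":{"commands":{"type":"array","items":{"type":"array"}}},"required":["commands"]}

```bash
mkdir -p pics; python3 - <<'E'
from cell import *
import cv2,numpy as np
for n in("side","top"):
    im=capture(n);cv2.imwrite(f"pics/{n}0.png",im[:,:,::-1]);c=get_calibration(n);print(n,np.round(c["camera_matrix"],1).tolist(),np.round(c["view"],3).tolist())
print(get_state(),tip_reach)
E
```

```text
side [[485.7, 0.0, 258.1], [0.0, 485.7, 193.7], [0.0, 0.0, 1.0]] [[0.845, -0.535, -0.022, -0.481], [-0.311, -0.455, -0.834, 0.153], [0.436, 0.712, -0.551, 1.371], [0.0, 0.0, 0.0, 1.0]]
top [[394.1, 0.0, 252.2], [0.0, 394.1, 194.6], [0.0, 0.0, 1.0]] [[0.01, -1.0, 0.006, -0.134], [-0.99, -0.011, -0.14, 0.472], [0.14, -0.005, -0.99, 1.163], [0.0, 0.0, 0.0, 1.0]]
{'clock': 0.1, 'joint_pos': array([1.07267025e+00, 3.78007412e-01, 7.97589320e-02, 1.27436330e+00,
       3.20941263e-05, 1.46049168e+00]), 'dq': array([-0.00051641, -0.00097933,  0.00310602, -0.00016412,  0.00113017,
       -0.00039433]), 'tau': array([ 1.31376662e-03, -4.64693105e+01,  2.70582980e+01,  1.20222187e-02,
       -1.24600292e-04,  3.88275694e-06]), 'position': array([0.2171768 , 0.53182361, 0.24744409]), 'tcp_rot': array([ 0.13564887,  0.6940571 , -0.13686685,  0.69365091]), 'force': array([0.37095748, 0.18667775, 0.18227148]), 'moment': array([-0.02350794, -0.06083606, -0.0384072 ]), 'gripper_width': 0.08513869052531352} 0.017
```

View pics/top0.png

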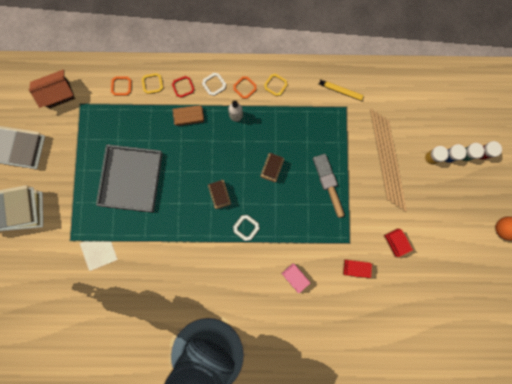

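View pics/side0.png

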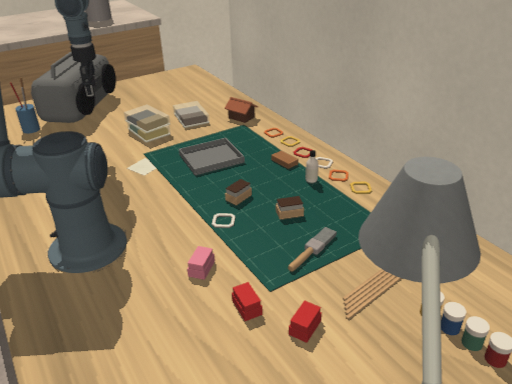

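Top view: the two blocks with dark tops are at (220,195), nearer the tray at (130,178), and (273,167). The bottle is at (235,110).

Possible look-alikes, all rejected: plain brown brick (188,116), pink block (297,278), red blocks (358,269) and (399,243), and the little house (52,90).

In the side view the blocks are at (238,192) and (290,208).

```bash
cat > h.py <<'E'
import cv2,numpy as np
from cell import *
def P(n):
    c=get_calibration(n);return c["camera_matrix"],np.array(c["view"])
def ray(n,uv):
    K,V=P(n);d=V[:3,:3].T@np.linalg.solve(K,[*uv,1.]);return -V[:3,:3].T@V[:3,3],d
def onz(n,uv,z):
    o,d=ray(n,uv);return o+d*(z-o[2])/d[2]
def tri(a,b):
    Ps=[P(n)[0]@P(n)[1][:3] for n in("top","side")]
    X=cv2.triangulatePoints(*Ps,np.float64(a).reshape(2,1),np.float64(b).reshape(2,1));return (X[:3]/X[3]).ravel()
def dark(im,c,r=22):
    "dark brown patch near c: centroid and min-area rect"
    x,y=c;hsv=cv2.cvtColor(im,cv2.COLOR_RGB2HSV);m=np.zeros(im.shape[:2],np.uint8)
    h,s,v=cv2.split(hsv.astype(int))
    k=(((h<15)|(h>170))&(s>60)&(v<120)).astype(np.uint8)*255
    m[y-r:y+r,x-r:x+r]=k[y-r:y+r,x-r:x+r]
    cs=cv2.findContours(m,0,1)[0];q=max(cs,key=cv2.contourArea);M=cv2.moments(q)
    return (M["m10"]/M["m00"],M["m01"]/M["m00"]),cv2.minAreaRect(q),q
E
python3 - <<'E'
from h import *
T=cv2.imread("pics/top0.png")[:,:,::-1].copy();S=cv2.imread("pics/side0.png")[:,:,::-1].copy()
for a,b in(((220,195),(238,187)),((273,167),(290,203))):
    ct,rt,q=dark(T,a);cs,rs,q2=dark(S,b)
    X=tri(ct,cs);print("top",np.round(ct,1),"side",np.round(cs,1),"areas",cv2.contourArea(q),cv2.contourArea(q2),"X",np.round(X,4))
    bx=cv2.boxPoints(rt);W=np.array([onz("top",p,.046) for p in bx]);e=W[1:3]-W[:2]
    print(" at46",np.round(onz("top",ct,.046),4),"edges",np.round(np.linalg.norm(e,axis=1),3),"ang",np.round(np.degrees(np.arctan2(e[:,1],e[:,0])),1))
    cv2.drawContours(T,[q],-1,(0,255,255),1);cv2.drawContours(S,[q2],-1,(0,255,255),1)
# tray: corners of grey
h,s,v=cv2.split(cv2.cvtColor(T,cv2.COLOR_RGB2HSV).astype(int))
m=np.zeros(s.shape,np.uint8);m[135:225,85:175]=((s<70)*255)[135:225,85:175]
q=max(cv2.findContours(m,0,1)[0],key=cv2.contourArea);r=cv2.minAreaRect(q);bx=cv2.boxPoints(r);W=np.array([onz("top",p,.025) for p in bx])
print("tray px",bx.round(1).tolist(),"c",W.mean(0).round(4),np.linalg.norm(np.diff(W,axis=0),axis=1).round(3),np.degrees(np.arctan2(*(W[1]-W[0])[[1,0]])))
print("bottle",onz("top",(235,119),0.0), "side",onz("side",(312,182),0.))
o=np.hstack([cv2.resize(T[90:240,90:310],None,fx=1.8,fy=1.8),cv2.resize(S[130:280,180:360],None,fx=1.8,fy=1.8)])
cv2.imwrite("pics/crop1.png",o[:,:,::-1])
E
```

```text
top [219.  193.1] side [237.5 185.9] areas 260.0 134.0 X [ 0.4751 -0.0299  0.0517]
 at46 [ 0.4752 -0.0291  0.046 ] edges [0.04 0.07] ang [ -70.6 -160.7]
top [272.7 166.1] side [289.3 201.3] areas 242.5 156.5 X [ 0.56   -0.1905  0.0509]
 at46 [ 0.5598 -0.1901  0.046 ] edges [0.069 0.039] ang [ -19.8 -110.4]
tray px [[95.4000015258789, 205.3000030517578], [104.4000015258789, 142.1999969482422], [162.1999969482422, 150.5], [153.1999969482422, 213.60000610351562]] c [0.5234 0.2503 0.025 ] [0.198 0.182 0.198] -4.347807086766658
bottle [ 0.7224419  -0.07146617  0.        ] side [ 0.73454141 -0.07935185  0.        ]
```

View pics/crop1.png

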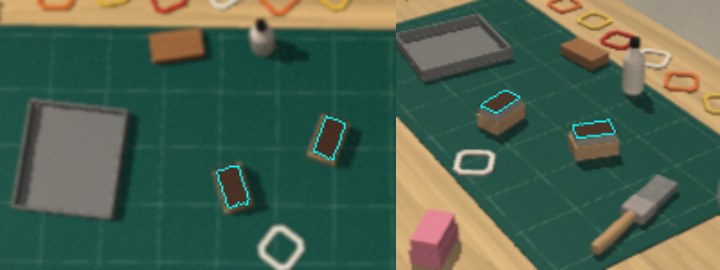

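The crop confirms both blocks: wooden base, grey foam, dark brown top. Measured tops are at z ≈ 0.051, so the mat is a few mm thick. Sheet size comes out at 70 x 40 mm, which fits. The tray centre is about (0.523, 0.250).

Next is the reach above the near block with the jaws shut.

```bash
cat >> h.py <<'E'
from scipy.spatial.transform import Rotation as R
def go(xyz,jaw=None):
    "shift in tool axes (mm) and turn (deg) to put the TCP at xyz with the jaws opening along yaw jaw (deg)"
    s=get_state();M=R.from_quat(s["tcp_rot"]).as_matrix();d=M.T@(np.array(xyz)-s["position"])*1000
    t=0
    if jaw is not None:
        cur=np.degrees(np.arctan2(M[1,1],M[0,1]));t=(jaw-cur+90)%180-90;t*=np.sign(M[2,0])
    print("t",round(s["clock"],2),"pos",s["position"].round(4),"down",M[:,0].round(3),"y",M[:,1].round(3),"shift",d.round(1),"turn",round(t,1),"q6",s["joint_pos"][5].round(2),"F",s["force"].round(2),"w",round(s["gripper_width"],4))
E
python3 -c "
from h import *
go((.475,-.0295,.15),109.3)"
```

```text
t 0.1 pos [0.2172 0.5318 0.2474] down [-0.001 -0.002 -1.   ] y [ 0.378  0.926 -0.002] shift [  98.1 -422.   451. ] turn -41.5 q6 1.46 F [0.37 0.19 0.18] w 0.0851
```

Call:
carry_out:
  commands:
    - [1, [0, -27, 29], -5]
    - [1, [0, -54, 58], -10]
    - [1, [0, -81, 87], -15]
    - [1, [0, -108, 116], -20]
    - [1, [0, -135, 145], -25]
    - [1, [0, -162, 174], -30]
    - [1, [0, -189, 203], -35]
    - [1, [0, -216, 232], -41.5]

```text
clock: 0.77
position: [0.3487, 0.2459, 0.2475]
tcp_rot: [-0.116, 0.698, 0.115, 0.697]
force: [0.4, -0.1, 0.1]
gripper_width: -0.0003
```

```bash
python3 -c "
from h import *
go((.475,-.0295,.13),109.3)"
```

```text
t 0.77 pos [0.3487 0.2459 0.2475] down [-0.001 -0.002 -1.   ] y [-0.322  0.947 -0.002] shift [ 118.  -301.2   31. ] turn -0.5 q6 0.14 F [ 0.43 -0.1   0.14] w -0.0003
```

Call:
carry_out:
  commands:
    - [1, [10, -38, 4], -0.5]
    - [1, [25, -76, 8], -0.5]
    - [1, [40, -114, 12], -0.5]
    - [1, [55, -152, 16], -0.5]
    - [1, [72, -190, 20], -0.5]
    - [1, [88, -228, 24], -0.5]
    - [1, [104, -266, 28], -0.5]
    - [1, [118, -301, 31], -0.5]

```text
clock: 1.43
position: [0.475, -0.0314, 0.1287]
tcp_rot: [-0.119, 0.698, 0.118, 0.696]
force: [0.5, 1.2, -0.4]
gripper_width: -0.0001
```

Call:
carry_out:
  commands:
    - [1, [0, 0, 0], 0]
    - [1, [0, 0, 0], 0]

```text
clock: 1.6
position: [0.4744, -0.0328, 0.1274]
tcp_rot: [-0.117, 0.699, 0.117, 0.696]
force: [-0.4, 0.3, -0.0]
gripper_width: 0.0001
```

```bash
python3 -c "
from h import *
im=capture('side');cv2.imwrite('pics/s2.png',cv2.resize(im[100:260,160:380],None,fx=3,fy=3)[:,:,::-1])
go((.475,-.0295,.075),109.3)"
```

```text
t 1.65 pos [ 0.4742 -0.0316  0.1281] down [-0.004 -0.001 -1.   ] y [-0.328  0.945  0.   ] shift [53.1  1.7  1.7] turn -0.1 q6 -0.53 F [-1.16  0.59 -0.06] w 0.0001
```

View pics/s2.png

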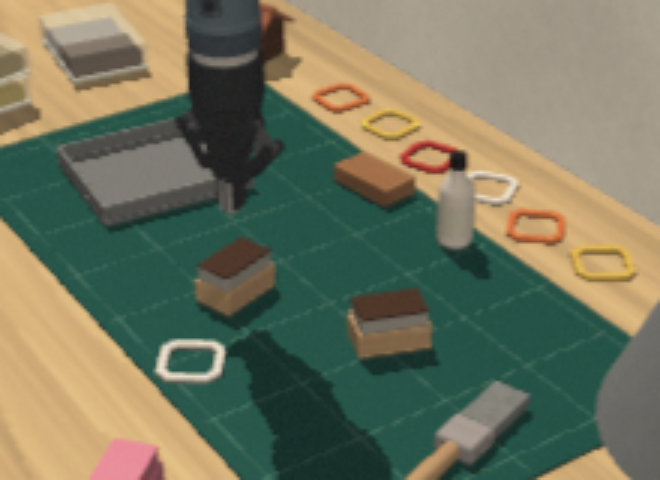

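The side view shows the shut fingertips at crop (230,210), over the near block at (235,260), with the bottle well clear. I'll descend in steps.

Call:
carry_out:
  commands:
    - [1, [15, 2, 2], 0]
    - [1, [30, 2, 2], 0]
    - [1, [45, 2, 2], 0]
    - [1, [53, 2, 2], 0]
    - [1, [53, 2, 2], 0]
    - [1, [53, 2, 2], 0]

```text
clock: 2.15
position: [0.4746, -0.028, 0.0754]
tcp_rot: [-0.118, 0.699, 0.118, 0.695]
force: [0.8, -0.1, -0.0]
gripper_width: 0.0002
```

Call:
carry_out:
  commands:
    - [1, [2, 0, 0], 0]
    - [1, [4, 0, 0], 0]
    - [1, [6, 0, 0], 0]
    - [1, [6, 0, 0], 0]
    - [1, [6, 0, 0], 0]

```text
clock: 2.57
position: [0.4747, -0.0281, 0.0695]
tcp_rot: [-0.118, 0.699, 0.118, 0.695]
force: [0.2, 0.9, -0.7]
gripper_width: 0.0001
```

Call:
carry_out:
  commands:
    - [1, [1, 0, 0], 0]
    - [1, [2, 0, 0], 0]
    - [1, [2, 0, 0], 0]
    - [1, [2, 0, 0], 0]

```text
clock: 2.9
position: [0.4746, -0.0281, 0.0674]
tcp_rot: [-0.118, 0.699, 0.118, 0.695]
force: [-0.5, 0.5, -0.2]
gripper_width: 0.0002
```

Call:
carry_out:
  commands:
    - [1, [1, 0, 0], 0]
    - [1, [2, 0, 0], 0]
    - [1, [2, 0, 0], 0]
    - [1, [2, 0, 0], 0]

```text
clock: 3.23
position: [0.4747, -0.0282, 0.0655]
tcp_rot: [-0.118, 0.699, 0.118, 0.696]
force: [-0.5, 0.9, 1.9]
gripper_width: 0.0001
```

Call:
carry_out:
  commands:
    - [1, [1, 0, 0], 0]
    - [1, [2, 0, 0], 0]
    - [1, [2, 0, 0], 0]
    - [1, [2, 0, 0], 0]

```text
clock: 3.57
position: [0.4748, -0.0282, 0.0637]
tcp_rot: [-0.118, 0.699, 0.118, 0.696]
force: [-1.0, 0.1, 5.0]
gripper_width: -0.0001
```

Call:
carry_out:
  commands:
    - [1, [1, 0, 0], 0]
    - [1, [2, 0, 0], 0]
    - [1, [2, 0, 0], 0]
    - [1, [2, 0, 0], 0]

```text
clock: 3.9
position: [0.4748, -0.0282, 0.0621]
tcp_rot: [-0.118, 0.699, 0.118, 0.696]
force: [-2.3, 1.6, 6.2]
gripper_width: -0.0004
```

The force rises about 1.5 N/mm from contact at z ≈ 0.0665, so this block feels firm. I'll press on to 8 mm and hold.

Call:
carry_out:
  commands:
    - [1, [1, 0, 0], 0]
    - [1, [2, 0, 0], 0]
    - [1, [3, 0, 0], 0]
    - [1, [4, 0, 0], 0]
    - [1, [4, 0, 0], 0]
    - [1, [4, 0, 0], 0]
    - [1, [4, 0, 0], 0]
    - [1, [4, 0, 0], 0]

```text
clock: 4.57
position: [0.4749, -0.0282, 0.059]
tcp_rot: [-0.118, 0.699, 0.118, 0.696]
force: [-4.1, -0.1, 11.8]
gripper_width: -0.0003
```

Call:
carry_out:
  commands:
    - [1, [0, 0, 0], 0]
    - [1, [0, 0, 0], 0]
    - [1, [0, 0, 0], 0]
    - [1, [0, 0, 0], 0]

```text
clock: 4.9
position: [0.4748, -0.0282, 0.0597]
tcp_rot: [-0.118, 0.698, 0.118, 0.696]
force: [-2.8, 0.7, 10.8]
gripper_width: 0.0003
```

11–12 N at about 7 mm, held for over 0.5 s, so the near block is firm. Lifting and moving to the other one.

Call:
carry_out:
  commands:
    - [1, [-15, 0, 0], 0]
    - [1, [-35, 0, 0], 0]
    - [1, [-50, 0, 0], 0]
    - [1, [-50, 0, 0], 0]

```text
clock: 5.23
position: [0.4771, -0.0285, 0.1121]
tcp_rot: [-0.119, 0.697, 0.117, 0.697]
force: [0.6, -0.3, 0.2]
gripper_width: 0.0002
```

```bash
python3 -c "
from h import *
go((.56,-.190,.11),70.2)"
```

```text
t 5.23 pos [ 0.4771 -0.0285  0.1121] down [ 0.001 -0.002 -1.   ] y [-0.33   0.944 -0.003] shift [   2.6 -179.7   25. ] turn 39.1 q6 -0.53 F [ 0.55 -0.33  0.17] w 0.0002
```

Call:
carry_out:
  commands:
    - [1, [0, -28, 4], 6]
    - [1, [0, -56, 8], 12]
    - [1, [0, -84, 12], 18]
    - [1, [0, -112, 16], 24]
    - [1, [0, -140, 20], 30]
    - [1, [0, -165, 23], 35]
    - [1, [2, -180, 25], 39]
    - [1, [2, -180, 25], 39]

```text
clock: 5.9
position: [0.5612, -0.1931, 0.1089]
tcp_rot: [0.122, 0.696, -0.124, 0.697]
force: [0.7, 0.5, -0.7]
gripper_width: 0.0001
```

Call:
carry_out:
  commands:
    - [1, [0, 0, 0], 0]
    - [1, [0, 0, 0], 0]

```text
clock: 6.07
position: [0.5602, -0.1926, 0.1076]
tcp_rot: [0.122, 0.696, -0.123, 0.696]
force: [-0.9, 0.6, -0.2]
gripper_width: 0.0003
```

```bash
python3 -c "
from h import *
im=capture('top')
for c in((220,195),(273,167)):
    try:
        ct,r,q=dark(im,c);print(np.round(ct,1),cv2.contourArea(q))
    except Exception as e: print(e)
im2=capture('side');cv2.imwrite('pics/s3.png',np.hstack([cv2.resize(im[110:230,180:320],None,fx=3,fy=3)[:360,:420],cv2.resize(im2[130:250,220:340],None,fx=3,fy=3)])[:,:,::-1])
go((.56,-.190,.068),70.2)"
```

```text
[211.1 185.1] 4.0
max() iterable argument is empty
t 6.17 pos [ 0.5603 -0.192   0.1083] down [ 0.    -0.002 -1.   ] y [ 0.341  0.94  -0.002] shift [40.3  1.9 -1. ] turn -0.1 q6 -0.09 F [-0.5   0.74 -0.49] w -0.0002
```

View pics/s3.png

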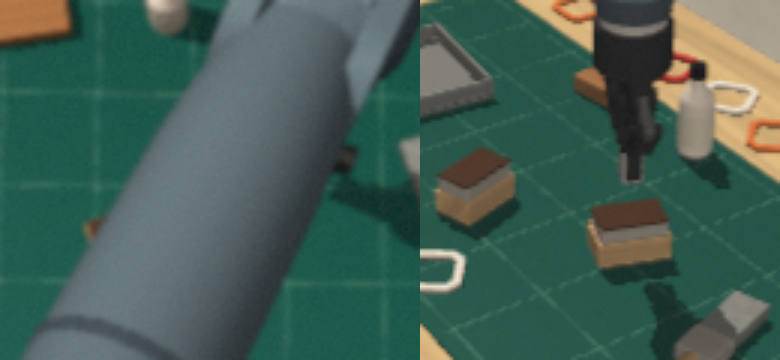

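The top view is hidden by the arm. The side view shows the fingertips at crop (632,180), above the far block at (630,215), and the near block is unmoved.

Call:
carry_out:
  commands:
    - [1, [12, 2, -1], 0]
    - [1, [24, 2, -1], 0]
    - [1, [35, 2, -1], 0]
    - [1, [40, 2, -1], 0]
    - [1, [40, 2, -1], 0]
    - [1, [40, 2, -1], 0]

```text
clock: 6.67
position: [0.5597, -0.1895, 0.0682]
tcp_rot: [0.121, 0.697, -0.123, 0.696]
force: [0.0, -0.4, -0.2]
gripper_width: -0.0
```

Call:
carry_out:
  commands:
    - [1, [2, 0, 0], 0]
    - [1, [4, 0, 0], 0]
    - [1, [4, 0, 0], 0]
    - [1, [4, 0, 0], 0]

```text
clock: 7.0
position: [0.5601, -0.1897, 0.0645]
tcp_rot: [0.121, 0.696, -0.123, 0.697]
force: [-0.7, 0.6, 0.1]
gripper_width: 0.0001
```

Call:
carry_out:
  commands:
    - [1, [1, 0, 0], 0]
    - [1, [3, 0, 0], 0]
    - [1, [3, 0, 0], 0]
    - [1, [3, 0, 0], 0]

```text
clock: 7.33
position: [0.5603, -0.1898, 0.0616]
tcp_rot: [0.121, 0.696, -0.123, 0.697]
force: [0.2, 0.0, 1.2]
gripper_width: -0.0
```

Call:
carry_out:
  commands:
    - [1, [1, 0, 0], 0]
    - [1, [2, 0, 0], 0]
    - [1, [3, 0, 0], 0]
    - [1, [3, 0, 0], 0]
    - [1, [3, 0, 0], 0]
    - [1, [3, 0, 0], 0]
    - [1, [3, 0, 0], 0]
    - [1, [3, 0, 0], 0]

```text
clock: 8.0
position: [0.5603, -0.1898, 0.0587]
tcp_rot: [0.121, 0.696, -0.123, 0.697]
force: [-1.0, 0.5, 2.5]
gripper_width: -0.0
```

```bash
python3 -c "
from h import *
print(get_state()['force'],get_state()['position'])
F=[]
for i in range(5): capture('top'); F.append(get_state()['force'][2])
print(np.round(F,2),np.mean(F))"
```

```text
[-0.97747919  0.49727725  2.53159585] [ 0.56034324 -0.18980634  0.05870583]
[1.57 1.82 2.02 2.96 2.55] 2.182384053863837
```

This one pushes back with only 2–2.5 N, so it is soft. I'll add 2 mm so it is safely inside the band, then lift and open.

Call:
carry_out:
  commands:
    - [1, [1, 0, 0], 0]
    - [1, [2, 0, 0], 0]
    - [1, [2, 0, 0], 0]
    - [1, [2, 0, 0], 0]
    - [1, [2, 0, 0], 0]
    - [1, [2, 0, 0], 0]
    - [1, [2, 0, 0], 0]
    - [1, [2, 0, 0], 0]

```text
clock: 8.92
position: [0.5603, -0.1898, 0.0567]
tcp_rot: [0.121, 0.696, -0.123, 0.697]
force: [0.0, 1.1, 3.6]
gripper_width: 0.0001
```

Call:
carry_out:
  commands:
    - [1, [-10, 0, 0], 0]
    - [1, [-30, 0, 0], 0]
    - [1, [-55, 0, 0], 0]
    - [-1, [-75, 0, 0], 0]
    - [-1, [-75, 0, 0], 0]
    - [-1, [-75, 0, 0], 0]

```text
clock: 9.42
position: [0.5613, -0.1901, 0.1333]
tcp_rot: [0.121, 0.695, -0.123, 0.698]
force: [0.0, -0.0, 0.5]
gripper_width: 0.0355
```

```bash
python3 -c "
from h import *
go((.475,-.0292,.135),109.3)"
```

```text
t 9.42 pos [ 0.5613 -0.1901  0.1333] down [ 0.004 -0.004 -1.   ] y [ 0.34   0.94  -0.002] shift [  -2.6  121.9 -135.9] turn -39.2 q6 -0.09 F [ 0.04 -0.02  0.53] w 0.0355
```

Call:
carry_out:
  commands:
    - [-1, [0, 18, -20], -6]
    - [-1, [0, 36, -40], -12]
    - [-1, [0, 54, -60], -18]
    - [-1, [0, 72, -80], -24]
    - [-1, [0, 90, -100], -30]
    - [-1, [0, 108, -120], -36]
    - [-1, [0, 122, -136], -39]
    - [-1, [0, 122, -136], -39]

```text
clock: 10.08
position: [0.4707, -0.0259, 0.1307]
tcp_rot: [-0.119, 0.698, 0.119, 0.696]
force: [-2.2, 0.3, -0.3]
gripper_width: 0.0851
```

Call:
carry_out:
  commands:
    - [-1, [0, 0, 0], 0]
    - [-1, [0, 0, 0], 0]

```text
clock: 10.25
position: [0.4697, -0.0256, 0.1298]
tcp_rot: [-0.119, 0.699, 0.119, 0.695]
force: [0.7, -1.1, 0.3]
gripper_width: 0.0854
```

```bash
python3 -c "
from h import *
im=capture('side')
for z,c in((.0495,(238,187)),(.0495,(290,203))):
    ct,r,q=dark(im,c);print(np.round(ct,1),onz('side',ct,z).round(4),cv2.contourArea(q))
go((.475,-.0295,.022),109.3)"
```

```text
[237.5 185.9] [ 0.4773 -0.0269  0.0495] 134.0
[289.3 201.4] [ 0.5621 -0.1892  0.0495] 156.5
t 10.3 pos [ 0.4704 -0.0261  0.1301] down [-0.004 -0.001 -1.   ] y [-0.331  0.944 -0.   ] shift [108.1  -4.7   3.7] turn 0.0 q6 -0.53 F [0.6  0.5  0.23] w 0.0855
```

Both blocks are where they were. Descending to grip.

Call:
carry_out:
  commands:
    - [-1, [15, -4, 4], 0]
    - [-1, [35, -4, 4], 0]
    - [-1, [55, -4, 4], 0]
    - [-1, [75, -4, 4], 0]
    - [-1, [95, -4, 4], 0]
    - [-1, [108, -4, 4], 0]
    - [-1, [108, -4, 4], 0]
    - [-1, [108, -4, 4], 0]

```text
clock: 10.97
position: [0.4747, -0.0293, 0.0214]
tcp_rot: [-0.118, 0.699, 0.118, 0.695]
force: [-0.0, -0.3, -0.1]
gripper_width: 0.0855
```

Call:
carry_out:
  commands:
    - [0.2, [0, 0, 0], 0]
    - [0.4, [0, 0, 0], 0]
    - [1, [0, 0, 0], 0]
    - [1, [0, 0, 0], 0]
    - [1, [0, 0, 0], 0]
    - [1, [0, 0, 0], 0]
    - [1, [0, 0, 0], 0]
    - [1, [0, 0, 0], 0]

```text
clock: 11.63
position: [0.4759, -0.0295, 0.0226]
tcp_rot: [-0.119, 0.698, 0.118, 0.696]
force: [-1.4, 0.0, 6.0]
gripper_width: 0.0467
```

Call:
carry_out:
  commands:
    - [1, [-15, 0, 0], 0]
    - [1, [-35, 0, 0], 0]
    - [1, [-60, 0, 0], 0]
    - [1, [-80, 0, 0], 0]
    - [1, [-100, 0, 0], 0]
    - [1, [-100, 0, 0], 0]

```text
clock: 12.13
position: [0.4789, -0.0298, 0.1265]
tcp_rot: [-0.12, 0.696, 0.117, 0.698]
force: [0.6, 0.1, -1.1]
gripper_width: 0.047
```

```bash
python3 -c "
from h import *
im2=capture('side');cv2.imwrite('pics/s4.png',cv2.resize(im2[100:250,170:350],None,fx=3,fy=3)[:,:,::-1])
go((.523,.250,.11),85.7)"
```

```text
t 12.18 pos [ 0.4781 -0.0297  0.1246] down [ 0.002 -0.003 -1.   ] y [-0.33   0.944 -0.003] shift [ 14.  249.2 134.7] turn 23.6 q6 -0.53 F [-0.04 -0.86 -1.09] w 0.0471
```

View pics/s4.png

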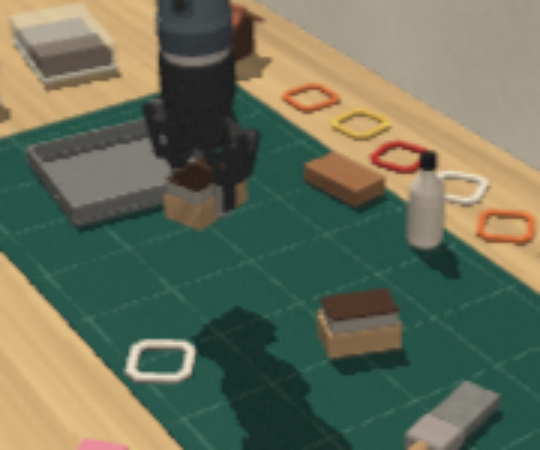

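The block is held level by its base, width 47 mm, at crop (205,195). The soft block is untouched at (360,320). Carrying it to the tray.

Call:
carry_out:
  commands:
    - [1, [0, 31, 17], 3]
    - [1, [0, 62, 34], 6]
    - [1, [0, 93, 51], 9]
    - [1, [0, 124, 68], 12]
    - [1, [0, 155, 85], 15]
    - [1, [0, 187, 102], 18]
    - [1, [0, 218, 118], 21]
    - [1, [0, 249, 135], 23.5]

```text
clock: 12.85
position: [0.5221, 0.2514, 0.122]
tcp_rot: [0.025, 0.707, -0.028, 0.706]
force: [0.8, -0.2, -0.8]
gripper_width: 0.0471
```

Call:
carry_out:
  commands:
    - [1, [0, 0, 0], 0]
    - [1, [0, 0, 0], 0]

```text
clock: 13.02
position: [0.5208, 0.2528, 0.1199]
tcp_rot: [0.024, 0.708, -0.027, 0.706]
force: [-0.3, -0.3, -1.7]
gripper_width: 0.047
```

```bash
python3 -c "
from h import *
def corners(n,b):
    T=cv2.imread('pics/%s0.png'%n)[:,:,::-1];s=cv2.cvtColor(T,cv2.COLOR_RGB2HSV)[:,:,1];x0,x1,y0,y1=b
    m=np.zeros(s.shape,np.uint8);m[y0:y1,x0:x1]=((s<70)*255)[y0:y1,x0:x1]
    q=max(cv2.findContours(m,0,1)[0],key=cv2.contourArea);h=cv2.convexHull(q).reshape(-1,2).astype(float);return h
t=corners('top',(85,175,135,225));s=corners('side',(172,252,132,180))
# left/right extremes in the side view = rim corners (+x? ) match by extremes of y/x in the world
ex=lambda h,a:h[np.argmax(h@np.array(a))]
print('side L,R,T',ex(s,(-1,0)),ex(s,(1,0)),ex(s,(0,-1)))
for nm,a,b in(('left',ex(t,(-1,1)),ex(s,(-1,0))),('right',ex(t,(1,-1)),ex(s,(1,0))),('top',ex(t,(-1,-1)),ex(s,(0,-1)))): print(nm,a,b,tri(a,b).round(4))
go((.523,.250,.035),85.7)"
```

```text
side L,R,T [179. 154.] [244. 157.] [226. 138.]
left [ 97. 205.] [179. 154.] [0.4412 0.3494 0.0051]
right [159. 150.] [244. 157.] [0.6122 0.1613 0.0244]
top [106. 145.] [226. 138.] [0.6278 0.3242 0.0275]
t 13.02 pos [0.5208 0.2528 0.1199] down [-0.003 -0.005 -1.   ] y [ 0.072  0.997 -0.005] shift [84.9 -2.2  2.6] turn 0.2 q6 0.42 F [-0.33 -0.34 -1.74] w 0.047
```

The rim triangulates to 0.024–0.028 m, consistent with mat plus 25 mm. The "left" match hit the foot of the wall, so I'm ignoring it. Lowering.

Call:
carry_out:
  commands:
    - [1, [20, -2, 2], 0]
    - [1, [40, -2, 2], 0]
    - [1, [60, -2, 2], 0]
    - [1, [75, -2, 2], 0]
    - [1, [85, -2, 2], 0]
    - [1, [85, -2, 2], 0]
    - [1, [85, -2, 2], 0]

```text
clock: 13.6
position: [0.5216, 0.2491, 0.0343]
tcp_rot: [0.024, 0.708, -0.028, 0.705]
force: [0.3, -1.4, -1.3]
gripper_width: 0.0469
```

Call:
carry_out:
  commands:
    - [1, [2, 0, 0], 0]
    - [1, [4, 0, 0], 0]
    - [1, [4, 0, 0], 0]
    - [1, [4, 0, 0], 0]

```text
clock: 13.93
position: [0.522, 0.2492, 0.0309]
tcp_rot: [0.024, 0.708, -0.028, 0.705]
force: [-0.6, 0.0, -1.8]
gripper_width: 0.047
```

Call:
carry_out:
  commands:
    - [1, [1, 0, 0], 0]
    - [1, [2, 0, 0], 0]
    - [1, [2, 0, 0], 0]

```text
clock: 14.18
position: [0.5221, 0.2493, 0.0289]
tcp_rot: [0.024, 0.708, -0.028, 0.705]
force: [-1.0, 0.5, -1.0]
gripper_width: 0.0473
```

Call:
carry_out:
  commands:
    - [1, [1, 0, 0], 0]
    - [1, [1, 0, 0], 0]
    - [1, [1, 0, 0], 0]

```text
clock: 14.43
position: [0.522, 0.2493, 0.0278]
tcp_rot: [0.024, 0.708, -0.028, 0.705]
force: [-0.2, -0.1, -0.6]
gripper_width: 0.0467
```

Call:
carry_out:
  commands:
    - [1, [1, 0, 0], 0]
    - [1, [1, 0, 0], 0]
    - [1, [1, 0, 0], 0]

```text
clock: 14.68
position: [0.522, 0.2493, 0.0278]
tcp_rot: [0.024, 0.708, -0.028, 0.705]
force: [-3.3, -1.6, 5.6]
gripper_width: 0.0468
```

It touched the floor at z ≈ 0.0278, as expected (0.0226 + 0.005). Releasing.

Call:
carry_out:
  commands:
    - [0.3, [0, 0, 0], 0]
    - [0, [0, 0, 0], 0]
    - [-0.5, [0, 0, 0], 0]
    - [-1, [0, 0, 0], 0]
    - [-1, [0, 0, 0], 0]
    - [-1, [0, 0, 0], 0]
    - [-1, [0, 0, 0], 0]

```text
clock: 15.27
position: [0.5221, 0.2493, 0.0278]
tcp_rot: [0.024, 0.708, -0.028, 0.705]
force: [0.4, -0.4, 0.5]
gripper_width: 0.0854
```

Call:
carry_out:
  commands:
    - [-1, [-15, 0, 0], 0]
    - [-1, [-40, 0, 0], 0]
    - [-1, [-70, 0, 0], 0]
    - [-1, [-100, 0, 0], 0]
    - [-1, [-130, 0, 0], 0]
    - [-1, [-160, 0, 0], 0]
    - [-1, [-190, 0, 0], 0]
    - [-1, [-190, 0, 0], 0]

```text
clock: 15.93
position: [0.526, 0.2515, 0.2246]
tcp_rot: [0.025, 0.704, -0.026, 0.709]
force: [1.1, -0.3, 0.3]
gripper_width: 0.0853
```

Call:
carry_out:
  commands:
    - [-1, [0, 30, -15], 0]
    - [-1, [0, 60, -30], 0]
    - [-1, [0, 90, -50], 0]
    - [-1, [0, 120, -70], 0]
    - [-1, [0, 150, -100], 0]
    - [-1, [0, 180, -120], 0]
    - [-1, [0, 210, -140], 0]
    - [-1, [0, 210, -140], 0]

```text
clock: 16.6
position: [0.3977, 0.4761, 0.2227]
tcp_rot: [0.024, 0.705, -0.023, 0.708]
force: [0.6, 0.0, -0.4]
gripper_width: 0.0857
```

```bash
python3 -c "
from h import *
t=capture('top');s=capture('side')
cv2.imwrite('pics/end.png',np.hstack([cv2.resize(t[90:240,60:300],None,fx=1.7,fy=1.7),cv2.resize(s[100:250,160:370],None,fx=1.7,fy=1.7)])[:,:,::-1])
go((.523,.25,.2))
try:
  ct,r,q=dark(t,(273,167));cs=dark(s,(290,203))[0];print('soft',tri(ct,cs).round(4))
  ct,r,q=dark(t,(133,178));cs=dark(s,(212,145))[0];print('firm',ct,cs,tri(ct,cs).round(4),cv2.contourArea(q))
except Exception as e: print(e)"
```

```text
t 16.7 pos [0.4006 0.4721 0.2227] down [ 0.007 -0.002 -1.   ] y [ 0.07   0.998 -0.002] shift [  24.1 -213.   137.4] turn 0 q6 0.84 F [ 0.4   0.73 -0.96] w 0.0854
soft [ 0.5601 -0.1902  0.0504]
firm (127.0418079096045, 176.29209039548022) (210.13541666666666, 146.2847222222222) [0.5221 0.2449 0.0585] 295.0
```

View pics/end.png

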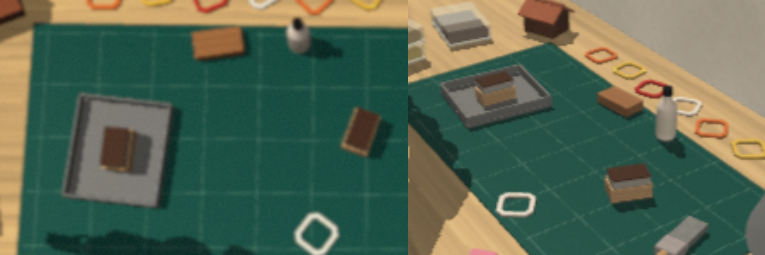

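The firm block sits flat in the tray, dark side up, at crop (117,148). The soft block is unmoved at (362,130), the bottle stands at (298,38), and the arm is clear.

```bash
python3 -c "
from cell import *
print(hand_in())"
```

```text
the job is handed in; nothing more can be done
None
```

I pressed both blocks in the order asked, put the firm one in the grey tray, and handed the job in at about 17 s. No verdict was reported.

- **Block nearer the tray:** it pushed back with about 11–12 N at roughly 7 mm squeeze, so it is the firm one. It was held for more than 0.5 s.
- **Other block:** it pushed back with about 2–2.5 N at roughly 7 mm and 3.6 N at roughly 9 mm, so it is the soft one.
- **Squeeze depths:** I worked these out from where the fingertips first met each block, so they are good to about 1 mm.

**Last checks:**
- The firm block lies in the tray, abrasive side up and looking flat, near the centre at (0.522, 0.245). Its top measures 0.0585 m, against an expected 0.054 m. The camera heights before the move also read 1–2 mm high.
- The soft block is within 1 mm of where it started.
- The glue bottle is standing, and the open gripper is clear of everything.

**Disagreement:** one of the three tray-corner heights (0.005 m) came from matching the foot of the wall instead of the rim. I dropped it and found the tray floor by touch instead.

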